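Find the spacer that fits the sewing machine's gap

TASK

Try the three spacers from the tray in the gap between the fur sewing machine's fixed cheek and the stop block facing it, without forcing any of them. Leave the one that fits snugly standing in the gap, square, upright and midway along it, seated down on the two small ledges inside: one too thick does not go in, one too thin drops through between the ledges. Those that do not fit end up standing in the tray, and the thread cone and the oil bottle are not knocked over.

Things in the scene. Friction and masses are not known exactly. Their poses are not given: they have to be found in the camera images.
- machine: fur sewing machine bolted to the bench: blue base plate 260 (x) by 435 mm, 20 mm thick, from y = -75 to 360 mm; dark housing, lamp above, from y = 150 mm on. On the plate a fixed steel cheek, 60 mm long (x), 25 mm thick, top 70 mm over the bench, its gap face in the plane y = 0. Origin: on the bench, under the middle of that face; x along the gap, z up.
- gap (a point): middle of the upper edge of the cheek's gap face, 70 mm over the bench; axes as the machine's. The gap runs along x, open above and at both ends, from y = 0 to a bolted steel stop (60 mm long, as high as the cheek) at y = -20, -24 or -28 mm: unknown which; one spacer is 1 mm thinner than the gap; the next thicker is 3 mm too thick, the next thinner has 5 mm play.
- ledge (a point): middle of the inner edge of the ledge at the foot of the cheek's gap face, 38 mm over the bench, 32 mm below the gap's mouth; it juts 1.75 mm into the gap, as does a like ledge on the stop. The right spacer comes to rest with its chamfers on both ledges, underside 35 mm over the bench; one too thin drops between them down to the plate, 20 mm over the bench.
- stop_row (a point): top of the stop that faces the cheek, 70 mm over the bench, 45 mm from the cheek's face. Two spare stops of other depth are bolted beside it, centred at x = -85 and +85 mm from it, as high; they face nothing and play no part.
- spacer_thin: aluminium spacer block standing upright, the thinnest of three alike but for thickness: 40 mm wide (x), 19 mm thick (y), body 60 mm high, its two lower long edges chamfered 4 mm at 45 deg. On top, centred, a grip tab 26 mm wide (x), 12 mm thick (y), from 60 to 90 mm height, best pinched across the 26 mm. About 0.17 kg. Origin: centre of the underside, z up.
- spacer_mid: aluminium spacer block standing upright, the middle one of three alike but for thickness: 40 mm wide (x), 23 mm thick (y), body 60 mm high, its two lower long edges chamfered 4 mm at 45 deg. On top, centred, a grip tab 26 mm wide (x), 12 mm thick (y), from 60 to 90 mm height, best pinched across the 26 mm. About 0.17 kg. Origin: centre of the underside, z up.
- spacer_thick: aluminium spacer block standing upright, the thickest of three alike but for thickness: 40 mm wide (x), 27 mm thick (y), body 60 mm high, its two lower long edges chamfered 4 mm at 45 deg. On top, centred, a grip tab 26 mm wide (x), 12 mm thick (y), from 60 to 90 mm height, best pinched across the 26 mm. About 0.17 kg. Origin: centre of the underside, z up.
- tray: low dark wooden tray fixed to the bench, 120 mm (x) by 250 mm (y), rim 16 mm high, walls and floor 5 mm; the spacers stand in it in a row along y, about 80 mm apart, in unknown order. A small wooden bobbin (28 mm high) stands in it too. Origin: centre of its underside.
- thread_cone: cone of white thread on a green foot, 90 mm wide and 108 mm high, standing loose on the bench; origin at the centre of its underside, z up.
- oil: small clear oil bottle with a cap, 40 mm wide, 90 mm high, standing loose on the bench; origin at the centre of its underside, z up.
There are look-alikes about, which are no part of the job. What is shaped like the spacer_thin but black or red is not meant.

How it is judged:
By the outcome, as a careful person would: the job done as asked, in the order asked, and still so for the second after the job is handed in, with the robot touching nothing.
It also fails if it takes over 72 s, if anything falls off the work surface, if the arm or the gripper's body presses on something with over 40 N, if the wrist force passes 120 N, or if a joint passes its speed limit or range.

ROBOT

A 7-joint arm with a two-finger parallel gripper is mounted at the origin on the work surface. World frame = base frame: x ahead of the robot, y to its left, z up, the work surface at z = 0. Lengths are in m, angles in rad, forces in N, time in s.
With the tool pointing down it reaches from about 0.4 to 0.85 m from the base axis. Payload 10.4 kg.
Tool frame: the origin (TCP) lies between the finger pads; the fingertips stand r.nose_length ahead of it and the grasp point (between the pads) lies 6 mm ahead of it (r.nose_length is the distance from the TCP to the fingertips, in m); z points along the fingers, x is the direction in which the jaws open and shut, and the axes are right-handed (so a half turn about z gives the same grasp; the last joint's range is limited). The gripper opens to 87 mm and grips with 3 to 60 N. Pads are 19 mm wide; open, the fingers measure 117 mm over their backs; the gripper's body (75 mm by 190 mm) begins 51 mm behind the grasp point.
Start: joints at [1.223, 0.332, -0.065, 1.46, 0.022, 1.35, -0.088], TCP at [0.199, -0.592, 0.209] pointing down, gripper open.
Joint ranges: [-2.6, 2.6], [-0.5, 2.12], [-1.47, 1.34], [0.16, 2.42], [-1.27, 4.41], [0.06, 2.06], [-2.6, 2.6]. Speed limits (rad/s): [2.22, 2.22, 2.79, 2.79, 3.14, 3.14, 3.14].

INTERFACE

Orientations are given as a unit quaternion [x, y, z, w].
In Python, from bench import r gives the robot as it stands. The module is installed in compiled form; this text tells all that it offers.
- The arm moves only by the shell command python3 -m creep 'ROWS' [OPENING] [FORCE]. ROWS is JSON, a list of rows, each an object of numbers: "x", "y", "z": the shift along the world's x, y, z in m; "spin": the turn about the world's z in degrees. In form: [{"x": .., "y": .., "z": .., "spin": ..}, ...]. A call has 1 to 12 rows; each row is the pose to reach, as a shift and turn from the pose commanded when the call began; what a row does not reach only later rows make up. A row lasts 1/8 s, in which the tool goes at most 62.5 mm and 10.7 degrees, less where a joint would pass 70% of its speed; a pose out of reach is approached as far as the arm can. A call with a gripper value outside its range is refused whole. OPENING is the finger opening in m, from 0 to 0.087, set as the call begins (- or left out, the last holds). The fingers move at their own pace and stop on an object; FORCE is the grip in N (left out, the last holds). Time passes only in rows, so rows that repeat a pose let the fingers close. It gives the time, the measured TCP pose, the force and the opening at its end, in the units of the state.
- r.read_state(): the state, without advancing time (a new reading comes with each control period).
- r.camera(name): name is "scene" or "side" or "wrist"; returns a dict with "pixels" (400x640x3 uint8, blue, green, red), "z_map" (400x640 float32, m along the optical axis (not along the pixel's ray), 0 where there is no reading), "K" (3x3 intrinsics, pixels), "R" (3x3) and "t" (3): a world point X has camera coordinates R X + t. Camera axes: x right, y down, z forward; pixel columns grow to the right and rows downward; lengths in m; the calibration is good to about 2 mm. A picture is of the moment at which its call begins.
- r.close_job(): hands the job in, once; it reports no verdict.
The state is a dict: "time": time; "joint_positions": joint angles; "joint_vel": joint speeds; "joint_torque": joint torques, N m; "ee_pos": TCP position; "eef_rot": TCP orientation; "ft_force": force on the tool from outside, world axes, zero at the start; "torque": the same for the moment, N m; "width": finger opening in m.
Only numpy, scipy, OpenCV 4.12 (cv2) and the standard library are available. Lean on these libraries where they do the work, as an engineer would, in place of code of your own. Each camera call takes 0.05 s, during which the arm holds its last target. There are 200 camera calls.

## Working session

There is one attempt and no reset: what is moved stays moved. The work goes in short steps, Python scripts to look and compute and a shell command to move; the robot and the scene stay as the last step left them, time stands still between calls to the robot, and variables do not carry over. Pictures are saved under pics/ and viewed, about 8 in all and at most 12, crops included, and the job is handed in when it is done.

```bash
mkdir -p pics
cat > h.py <<'E'
import numpy as np,cv2
from bench import r
def snap(n,f=None):
    c=r.camera(n)
    if f: cv2.imwrite('pics/'+f,c['pixels'])
    return c
def world(c):
    K,R,t,z=c['K'],np.array(c['R']),np.array(c['t']),c['z_map']
    v,u=np.indices(z.shape)
    P=np.stack([(u-K[0,2])/K[0,0]*z,(v-K[1,2])/K[1,1]*z,z],-1)
    return (P-t)@R   # R^T (P-t)
def px(c,X):
    p=c['K']@(np.array(c['R'])@np.array(X)+np.array(c['t']));return p[:2]/p[2]
E
python3 - <<'E'
from h import *
for n in ['scene','side']:
    c=snap(n,n+'0.png');np.savez(f'{n}0.npz',**c);print(n,c['K'][0,0],-np.array(c['R']).T@c['t'],np.array(c['R'])[2])
print(r.read_state(),r.nose_length)
E
```

```text
scene 409.8114481760314 [0.94707635 0.56390457 0.72888943] [-0.4106234  -0.61759281 -0.6707962 ]
side 470.28402825636965 [0.2029624  0.69301048 0.82819525] [ 0.2974364  -0.6778485  -0.67234886]
{'time': 0.1, 'joint_positions': array([ 1.22340717,  0.33283059, -0.06468718,  1.46083026,  0.02159806,
        1.3499122 , -0.08853021]), 'joint_vel': array([-1.35331666e-04,  1.78257467e-04,  1.00585518e-03, -2.08789079e-03,
       -4.50980368e-04,  3.18643488e-05,  1.45494751e-04]), 'joint_torque': array([ 2.09074788e-03, -6.24544430e+01,  2.51294783e-02, -3.90717959e+01,
       -6.14137645e-02,  3.65591305e-02,  8.75643605e-05]), 'ee_pos': array([ 0.19931834, -0.59198815,  0.20793272]), 'eef_rot': array([ 8.12122398e-01, -5.83486759e-01, -5.38650973e-04, -3.50384124e-04]), 'ft_force': array([0.12117296, 1.21341413, 0.27583862]), 'torque': array([-0.01743738,  0.03154903, -0.04113976]), 'width': 0.08697838413581269} 0.025
```

View pics/scene0.png

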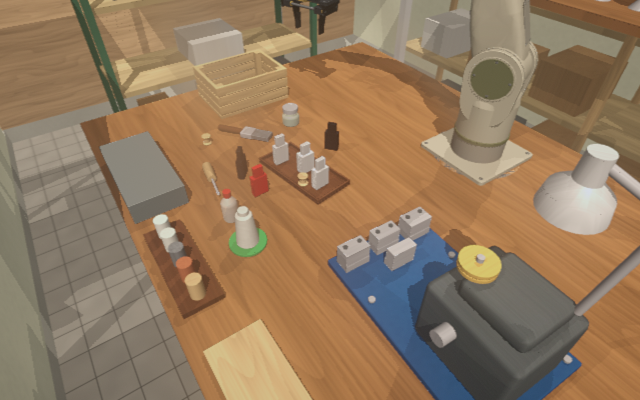

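View pics/side0.png

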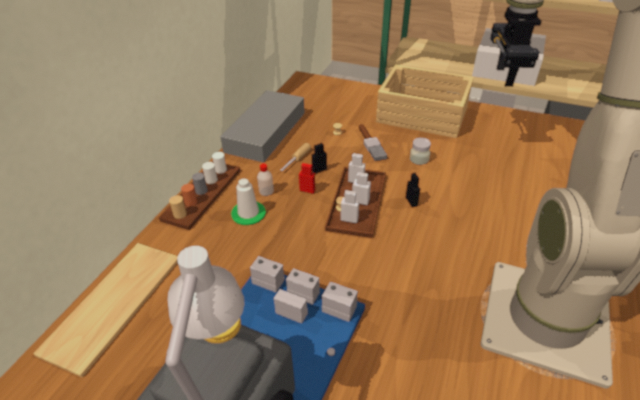

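The scene picture shows three bare aluminium spacers in the tray, at about (281,150), (305,158) and (320,173). The look-alikes outside it are black at (332,137) and (241,163), and red at (258,180). The cheek is at (400,254), facing the middle of the stop row (384,237). The thread cone is at (246,230) and the oil bottle at (229,206). Next I measure from depth.

```bash
cat > m.py <<'E'
from h import *
for n in ['scene','side']:
    c=dict(np.load(n+'0.npz'));W=world(c);ok=(c['z_map']>0)
    roi={'scene':[(255,125,355,200),(330,200,440,275)],'side':[(325,145,390,240),(240,250,370,325)]}[n]
    for k,(a,b,cc,d) in enumerate(roi):
        for lo,hi in ([(.085,.105),(.058,.072)] if k==0 else [(.062,.078)]):
            m=np.zeros(ok.shape,np.uint8);s=np.s_[b:d,a:cc]
            m[s]=(ok[s]&(W[s][...,2]>lo)&(W[s][...,2]<hi))
            # keep near horizontal surfaces
            N,L,st,ce=cv2.connectedComponentsWithStats(m,connectivity=4)
            for i in range(1,N):
                if st[i,4]<15: continue
                p=W[L==i]
                q=p
                (cx,cy),(w,h),an=cv2.minAreaRect((q[:,:2]*1000).astype(np.float32))
                print(n,k,'px',ce[i].round(),st[i,4],'z%.3f'%np.median(q[:,2]),'c',round(cx),round(cy),'wh',round(w),round(h),'an',round(an))
for n in ['scene','side']:
    c=dict(np.load(n+'0.npz'));a,b,cc,d={'scene':(320,195,450,285),'side':(235,245,375,335)}[n]
    t={'scene':(250,120,360,205),'side':(320,140,430,240)}[n]
    f=lambda q:cv2.resize(c['pixels'][q[1]:q[3],q[0]:q[2]],(400,300),interpolation=cv2.INTER_CUBIC)
    globals()[n]=np.hstack([f((a,b,cc,d)),f(t)])
cv2.imwrite('pics/crop.png',np.vstack([scene,side]))
E
python3 m.py
```

```text
scene 0 px [278. 137.] 49 z0.092 c 508 -278 wh 26 15 an 2
scene 0 px [304. 145.] 46 z0.093 c 470 -206 wh 26 14 an 4
scene 0 px [319. 160.] 56 z0.093 c 475 -128 wh 26 14 an 10
scene 0 px [258. 166.] 28 z0.088 c 616 -198 wh 14 18 an 83
scene 0 px [331. 131.] 54 z0.061 c 346 -255 wh 21 39 an 38
scene 0 px [279. 146.] 73 z0.064 c 508 -277 wh 40 21 an 2
scene 0 px [304. 154.] 92 z0.064 c 471 -207 wh 41 30 an 4
scene 0 px [319. 169.] 91 z0.064 c 475 -129 wh 42 25 an 9
scene 0 px [259. 175.] 51 z0.063 c 616 -191 wh 31 12 an 11
scene 1 px [415. 217.] 400 z0.069 c 399 145 wh 43 63 an 88
scene 1 px [384. 231.] 356 z0.069 c 484 136 wh 34 61 an 88
scene 1 px [353. 247.] 438 z0.069 c 568 135 wh 38 62 an 87
scene 1 px [401. 247.] 319 z0.069 c 487 192 wh 28 61 an 89
side 0 px [356. 156.] 56 z0.093 c 506 -277 wh 15 26 an 88
side 0 px [361. 175.] 60 z0.093 c 469 -204 wh 26 17 an 3
side 0 px [350. 193.] 71 z0.094 c 473 -128 wh 16 26 an 87
side 0 px [356. 165.] 86 z0.064 c 506 -275 wh 40 25 an 9
side 0 px [361. 185.] 114 z0.065 c 470 -206 wh 40 33 an 6
side 0 px [349. 203.] 108 z0.065 c 474 -128 wh 41 26 an 7
side 1 px [266. 267.] 440 z0.070 c 567 135 wh 40 60 an 87
side 1 px [302. 279.] 435 z0.070 c 482 137 wh 35 61 an 88
side 1 px [339. 294.] 567 z0.070 c 398 145 wh 43 60 an 87
side 1 px [290. 299.] 384 z0.069 c 485 194 wh 27 61 an 88
```

View pics/crop.png

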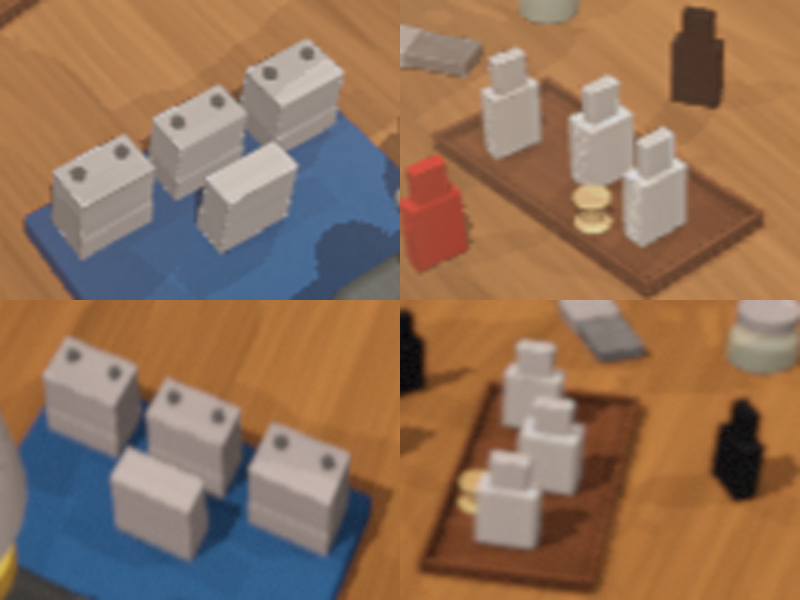

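Both cameras agree:

| Item | Position (mm) | Measured |
|---|---|---|
| Spacer A | (507,-277) | looks thin |
| Spacer B | (470,-206) | looks thick |
| Spacer C | (474,-128) | looks mid |
| Cheek | (486,193) | turned about -2.5° |
| Facing stop | (483,136) | about 34 mm deep |

The spare stops measure about 42 and 38 mm deep, so the gap is probably 28 mm. I'll go above the tray and look from there.

```bash
python3 -m creep '[{"x":0.29,"y":0.39,"z":0.07,"spin":71},{"x":0.29,"y":0.39,"z":0.07,"spin":71},{"x":0.29,"y":0.39,"z":0.07,"spin":71},{"x":0.29,"y":0.39,"z":0.07,"spin":71},{"x":0.29,"y":0.39,"z":0.07,"spin":71},{"x":0.29,"y":0.39,"z":0.07,"spin":71},{"x":0.29,"y":0.39,"z":0.07,"spin":71},{"x":0.29,"y":0.39,"z":0.07,"spin":71},{"x":0.29,"y":0.39,"z":0.07,"spin":71},{"x":0.29,"y":0.39,"z":0.07,"spin":71},{"x":0.29,"y":0.39,"z":0.07,"spin":71},{"x":0.29,"y":0.39,"z":0.07,"spin":71}]' 0.06 20
cat > w.py <<'E'
import sys
from h import *
# wrist look: components of given height bands; args: file lo hi [lo hi..]
c=snap('wrist',sys.argv[1]);W=world(c);s=r.read_state()
R=c['R'];e=s['eef_rot'];print('tcp',s['ee_pos'].round(4),'jawang',np.degrees(np.arctan2(2*(e[0]*e[1]+e[2]*e[3]),1-2*(e[1]**2+e[2]**2))).round(2),'t',s['time'])
b=list(map(float,sys.argv[2:]))
for lo,hi in zip(b[::2],b[1::2]):
    m=((c['z_map']>0)&(W[...,2]>lo)&(W[...,2]<hi)).astype(np.uint8)
    N,L,st,ce=cv2.connectedComponentsWithStats(m,connectivity=4)
    for i in range(1,N):
        if st[i,4]<60: continue
        p=W[L==i];(cx,cy),(w,h),an=cv2.minAreaRect((p[:,:2]*1000).astype(np.float32))
        print('px',ce[i].round(),st[i,4],'z%.3f'%np.median(p[:,2]),'c %.1f %.1f wh %.1f %.1f an %.1f'%(cx,cy,w,h,an))
E
python3 w.py w1.png .085 .105 .056 .072
python3 - <<'E'
from h import *
c=dict(np.load('scene0.npz'));W=world(c)
for nm,(u,v) in dict(lamp=(575,205),lampL=(540,210),cap=(600,160),house=(440,295),wheel=(480,262),cone=(243,212),foot=(233,243),oil=(226,197),tray=(262,160),traycorner=(348,180)).items(): print(nm,W[v,u].round(3))
E
```

```text
time: 1.6
ee_pos: [0.4889, -0.2033, 0.2785]
eef_rot: [1.0, -0.004, -0.0, 0.0]
ft_force: [-0.5, -0.6, 0.5]
width: 0.0601
tcp [ 0.489  -0.2032  0.2786] jawang -0.48 t 1.65
px [531.  36.] 814 z0.094 c 722.4 -59.5 wh 32.8 38.8 an 11.4
px [306. 104.] 250 z0.096 c 473.6 -128.3 wh 25.9 11.9 an 7.2
px [517. 125.] 254 z0.090 c 722.4 -154.9 wh 18.8 18.9 an 84.6
px [426. 161.] 233 z0.090 c 618.7 -197.3 wh 25.6 12.3 an 1.9
px [304. 169.] 242 z0.095 c 469.5 -205.5 wh 25.8 12.4 an 3.7
px [208. 207.] 220 z0.091 c 345.4 -253.9 wh 12.9 25.9 an 36.5
px [334. 224.] 234 z0.095 c 506.6 -277.4 wh 25.8 12.0 an 1.4
px [423. 233.] 205 z0.090 c 623.0 -292.5 wh 25.8 12.3 an 51.6
px [508.  43.] 373 z0.064 c 714.8 -61.1 wh 22.6 44.5 an 12.0
px [635.  60.] 221 z0.061 c 867.9 -81.7 wh 9.6 28.7 an 14.1
px [630. 102.] 509 z0.065 c 872.6 -131.1 wh 19.9 32.1 an 13.4
px [307. 103.] 380 z0.066 c 473.6 -128.3 wh 39.9 22.9 an 6.9
px [499. 122.] 508 z0.063 c 720.1 -154.6 wh 37.3 32.5 an 81.1
px [623. 141.] 665 z0.065 c 879.0 -179.0 wh 32.0 32.9 an 64.3
px [415. 155.] 246 z0.061 c 619.4 -196.8 wh 40.5 18.6 an 2.5
px [306. 161.] 375 z0.066 c 469.6 -205.5 wh 39.9 27.2 an 3.7
px [216. 198.] 293 z0.061 c 345.6 -253.7 wh 19.6 39.8 an 38.0
px [583. 226.] 3846 z0.060 c 859.1 -309.6 wh 141.5 81.9 an 0.1
px [333. 213.] 267 z0.066 c 506.9 -277.3 wh 39.9 19.1 an 2.1
px [415. 222.] 284 z0.061 c 623.2 -292.7 wh 39.9 20.1 an 52.0
px [249. 317.] 286 z0.061 c 372.4 -447.6 wh 46.1 28.3 an 26.1
lamp [0.501 0.444 0.393]
lampL [0.508 0.414 0.365]
cap [0.48  0.437 0.447]
house [0.573 0.358 0.166]
wheel [0.518 0.373 0.227]
cone [ 0.728 -0.051  0.108]
foot [ 0.758 -0.069  0.008]
oil [ 0.728 -0.148  0.078]
tray [ 0.555 -0.303  0.015]
traycorner [ 0.404 -0.094  0.013]
```

The close wrist look gives sharp sizes: A is 19.1 mm (thin), B is 27.2 mm (thick) and C is 22.9 mm (mid). All three are bare aluminium and stand in the tray. I'll take the thin one first.

```bash
python3 -m creep '[{"x":0.018,"y":-0.05,"z":-0.02,"spin":2},{"x":0.018,"y":-0.074,"z":-0.06,"spin":2},{"x":0.018,"y":-0.074,"z":-0.11,"spin":2},{"x":0.018,"y":-0.074,"z":-0.15,"spin":2},{"x":0.018,"y":-0.074,"z":-0.175,"spin":2},{"x":0.018,"y":-0.074,"z":-0.184,"spin":2},{"x":0.018,"y":-0.074,"z":-0.184,"spin":2}]' && python3 -m creep '[{"z":0},{"z":0},{"z":0},{"z":0},{"z":0}]' 0.015 25
```

```text
time: 2.52
ee_pos: [0.5074, -0.2766, 0.0949]
eef_rot: [1.0, 0.014, -0.0, -0.0]
ft_force: [-0.1, -0.2, 0.6]
width: 0.0607invalid input at $[0]: expected keys x, y, z, spin
```

```bash
python3 -m creep '[{"x":0,"y":0,"z":0,"spin":0},{"x":0,"y":0,"z":0,"spin":0},{"x":0,"y":0,"z":0,"spin":0},{"x":0,"y":0,"z":0,"spin":0}]' 0.015 25; python3 -m creep '[{"x":0,"y":0,"z":0.03,"spin":0},{"x":0,"y":0,"z":0.08,"spin":0},{"x":0,"y":0.06,"z":0.11,"spin":0},{"x":-0.01,"y":0.12,"z":0.11,"spin":0},{"x":-0.02,"y":0.18,"z":0.11,"spin":-1},{"x":-0.022,"y":0.24,"z":0.11,"spin":-3},{"x":-0.022,"y":0.3,"z":0.11,"spin":-4},{"x":-0.022,"y":0.34,"z":0.11,"spin":-4},{"x":-0.022,"y":0.34,"z":0.11,"spin":-4},{"x":-0.022,"y":0.34,"z":0.11,"spin":-4}]'; python3 w.py w2.png .062 .080
```

```text
time: 3.02
ee_pos: [0.5076, -0.2764, 0.0949]
eef_rot: [1.0, 0.014, 0.0, 0.0]
ft_force: [-0.2, 1.0, 0.3]
width: 0.0281
time: 4.28
ee_pos: [0.4855, 0.0628, 0.2046]
eef_rot: [1.0, -0.021, 0.0, 0.0]
ft_force: [0.1, -0.3, 1.0]
width: 0.015
tcp [0.4856 0.0623 0.2046] jawang -2.49 t 4.325
px [314.  42.] 1924 z0.071 c 485.4 193.3 wh 25.2 59.9 an 86.7
px [228. 100.] 2694 z0.071 c 398.1 145.3 wh 39.7 60.6 an 87.5
px [400. 103.] 2385 z0.071 c 567.7 135.3 wh 36.0 60.3 an 87.6
px [313. 105.] 2043 z0.071 c 482.8 137.6 wh 31.4 60.0 an 87.5
px [528. 258.] 302 z0.070 c 721.4 -42.0 wh 35.2 10.2 an 13.5
px [318. 318.] 138 z0.065 c 472.5 -117.4 wh 7.4 38.8 an 89.1
px [514. 330.] 203 z0.065 c 721.9 -144.9 wh 28.5 14.0 an 4.6
```

The fingers had not finished closing when I lifted, so the grip missed (final width 0.015). The wrist view puts the gap centre near (484.3,167.0), turned -2.5°, about 28 mm wide. Going back to look at the thin spacer and regrip it.

```bash
python3 -m creep '[{"x":0.022,"y":-0.06,"z":0.05,"spin":4},{"x":0.022,"y":-0.12,"z":0.05,"spin":4},{"x":0.022,"y":-0.18,"z":0.05,"spin":4},{"x":0.022,"y":-0.24,"z":0.03,"spin":4},{"x":0.022,"y":-0.3,"z":0,"spin":4},{"x":0.022,"y":-0.33,"z":0,"spin":4},{"x":0.022,"y":-0.33,"z":0,"spin":4},{"x":0.022,"y":-0.33,"z":0,"spin":4}]' 0.05; python3 w.py w3.png .085 .105 .056 .072
```

```text
time: 5.32
ee_pos: [0.5072, -0.2666, 0.2047]
eef_rot: [1.0, 0.013, 0.0, -0.0]
ft_force: [0.3, -0.1, 1.1]
width: 0.0497
tcp [ 0.5075 -0.2658  0.2049] jawang 1.63 t 5.375
px [285.  27.] 557 z0.095 c 473.7 -128.4 wh 25.8 12.6 an 6.8
px [563.  69.] 482 z0.090 c 722.5 -155.1 wh 19.5 20.1 an 80.0
px [441. 114.] 409 z0.090 c 619.1 -197.4 wh 26.2 12.0 an 2.2
px [281. 120.] 393 z0.096 c 469.7 -205.5 wh 26.1 11.8 an 2.0
px [155. 166.] 396 z0.090 c 345.6 -254.1 wh 12.8 25.7 an 37.2
px [319. 194.] 375 z0.095 c 506.8 -277.6 wh 25.9 11.9 an 2.5
px [432. 210.] 333 z0.090 c 622.8 -292.6 wh 26.0 12.5 an 52.0
px [290.  38.] 629 z0.066 c 473.7 -128.5 wh 40.0 23.4 an 6.8
px [536.  72.] 921 z0.063 c 719.4 -155.5 wh 31.6 37.3 an 3.2
px [286. 117.] 670 z0.066 c 469.6 -205.7 wh 40.1 27.0 an 4.0
px [424. 111.] 376 z0.061 c 619.0 -197.4 wh 40.0 18.1 an 1.6
px [172. 160.] 508 z0.061 c 345.6 -253.9 wh 20.0 40.2 an 37.0
px [319. 183.] 389 z0.066 c 506.8 -277.8 wh 39.6 19.3 an 2.8
px [422. 199.] 439 z0.061 c 623.0 -292.6 wh 40.0 19.9 an 51.0
px [606. 216.] 4303 z0.060 c 837.8 -314.3 wh 90.9 99.3 an 89.4
```

View pics/w3.png

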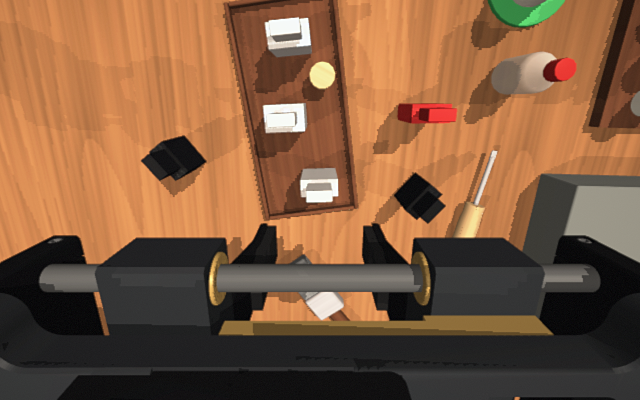

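The view shows all three spacers undisturbed and upright in the tray, at (319,185), (285,118) and (288,36), with the bobbin at (322,75). Retry, letting the fingers close fully.

```bash
python3 -m creep '[{"x":-0.001,"y":-0.012,"z":-0.05,"spin":1},{"x":-0.001,"y":-0.012,"z":-0.09,"spin":1},{"x":-0.001,"y":-0.012,"z":-0.11,"spin":1},{"x":-0.001,"y":-0.012,"z":-0.11,"spin":1}]' 0.038; python3 -m creep '[{"x":0,"y":0,"z":0,"spin":0},{"x":0,"y":0,"z":0,"spin":0},{"x":0,"y":0,"z":0,"spin":0},{"x":0,"y":0,"z":0,"spin":0},{"x":0,"y":0,"z":0,"spin":0}]' 0.01 30
```

```text
time: 5.88
ee_pos: [0.5059, -0.277, 0.0938]
eef_rot: [1.0, 0.024, -0.001, -0.001]
ft_force: [-0.3, -0.3, 0.4]
width: 0.0383
time: 6.5
ee_pos: [0.5065, -0.2784, 0.0948]
eef_rot: [1.0, 0.023, 0.0, 0.0]
ft_force: [-0.3, 0.4, 0.7]
width: 0.0104
```

```bash
python3 w.py w4.png .085 .105
python3 - <<'E'
from h import *
a=snap('scene')['pixels'][100:210,230:370];b=snap('side')['pixels'][100:250,300:440]
cv2.imwrite('pics/g.png',np.hstack([cv2.resize(a,(400,400)),cv2.resize(b,(400,400))]))
E
```

```text
tcp [ 0.5065 -0.2784  0.0947] jawang 2.61 t 6.55
px [520. 107.] 1077 z0.090 c 619.1 -197.4 wh 27.1 11.9 an 3.0
px [261. 110.] 1056 z0.096 c 469.7 -205.7 wh 26.2 12.0 an 4.4
px [ 63. 180.] 1096 z0.090 c 345.5 -254.1 wh 14.0 26.5 an 37.5
px [320. 226.] 583 z0.095 c 506.9 -277.6 wh 25.9 12.1 an 3.8
px [494. 252.] 705 z0.090 c 622.9 -292.7 wh 26.0 13.3 an 51.4
```

View pics/g.png

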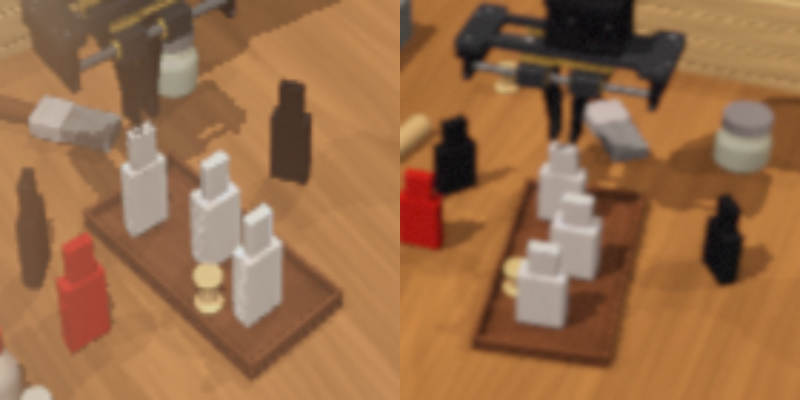

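The fingers have closed behind or above the tab instead of on it, so I'll measure the fingertips directly.

Run:
```python
from h import *
s=r.read_state();p=s['ee_pos'];print(p)
for n in ['scene','side','wrist']:
    c=snap(n);W=world(c);np.savez(n+'1.npz',**c)
    m=(c['z_map']>0)&(abs(W[...,0]-.507)<.05)&(abs(W[...,1]+.29)<.07)&(W[...,2]>.04)&(W[...,2]<.2)&(c['pixels'].max(-1)<75)
    q=W[m]
    print(n,m.sum(),'tip-proj',px(c,p-[0,0,.025]).round(),'zmin',q[:,2].min() if len(q) else 0)
    for z in np.arange(.06,.16,.01):
        k=q[(q[:,2]>=z)&(q[:,2]<z+.01)]
        if len(k)>4: print(' z%.2f'%z,len(k),'x',k[:,0].min().round(3),k[:,0].max().round(3),'y',k[:,1].min().round(3),np.median(k[:,1]).round(3),k[:,1].max().round(3))
```

```text
[ 0.5064657  -0.27833502  0.09467734]
scene 0 tip-proj [280. 143.] zmin 0
side 267 tip-proj [357. 162.] zmin 0.11226315781201124
 z0.11 14 x 0.492 0.515 y -0.285 -0.268 -0.264
 z0.12 22 x 0.492 0.516 y -0.284 -0.27 -0.264
 z0.13 21 x 0.49 0.518 y -0.282 -0.268 -0.266
 z0.14 24 x 0.489 0.518 y -0.275 -0.268 -0.265
 z0.15 36 x 0.486 0.521 y -0.288 -0.269 -0.262
wrist 7796 tip-proj [320. 217.] zmin 0.10991063781573178
 z0.11 203 x 0.492 0.519 y -0.269 -0.267 -0.265
 z0.12 331 x 0.492 0.52 y -0.281 -0.268 -0.265
 z0.13 408 x 0.491 0.521 y -0.278 -0.267 -0.265
 z0.14 379 x 0.492 0.52 y -0.269 -0.267 -0.265
 z0.15 538 x 0.494 0.518 y -0.289 -0.281 -0.265
```

The cameras put the fingertips at z≈0.110, where the state implies 0.070. So the tips are 15 mm above the tab and nothing was ever gripped. I'll open, lower part way and measure again.

```bash
python3 -m creep '[{"x":0,"y":0,"z":0,"spin":0},{"x":0,"y":0,"z":0,"spin":0},{"x":0,"y":0,"z":0,"spin":0},{"x":0,"y":0,"z":-0.012,"spin":0},{"x":0,"y":0,"z":-0.025,"spin":0},{"x":0,"y":0,"z":-0.025,"spin":0}]' 0.042
cat > tip.py <<'E'
from h import *
s=r.read_state();p=s['ee_pos'];print(p,r.nose_length)
for n in ['side','wrist']:
    c=snap(n);W=world(c)
    m=(c['z_map']>0)&(abs(W[...,0]-p[0])<.07)&(abs(W[...,1]-p[1])<.03)&(W[...,2]>p[2]-.05)&(W[...,2]<p[2]+.06)&(c['pixels'].max(-1)<75)
    q=W[m]
    print(n,m.sum(),np.percentile(q[:,2],[0,1,3,10]).round(4))
    k=q[q[:,2]<q[:,2].min()+.02];print(' x',np.percentile(k[:,0],[1,50,99]).round(3),'y',np.percentile(k[:,1],[1,50,99]).round(3))
E
python3 tip.py
```

```text
time: 7.55
ee_pos: [0.5055, -0.2778, 0.0679]
eef_rot: [1.0, 0.023, -0.001, -0.001]
ft_force: [1.4, 0.5, -0.5]
width: 0.0419
[ 0.50546219 -0.27784958  0.06790572] 0.025
side 105 [0.0838 0.0838 0.0851 0.0884]
 x [0.475 0.481 0.53 ] y [-0.291 -0.269 -0.264]
wrist 2162 [0.0821 0.0843 0.0856 0.0895]
 x [0.476 0.485 0.535] y [-0.286 -0.268 -0.265]
```

```bash
python3 -m creep '[{"x":0.001,"y":0,"z":-0.007,"spin":0},{"x":0.001,"y":0,"z":-0.014,"spin":0},{"x":0.001,"y":0,"z":-0.014,"spin":0}]' ; python3 -m creep '[{"x":0,"y":0,"z":0,"spin":0},{"x":0,"y":0,"z":0,"spin":0},{"x":0,"y":0,"z":0,"spin":0},{"x":0,"y":0,"z":0,"spin":0}]' 0.01 30
```

```text
time: 8.02
ee_pos: [0.507, -0.2781, 0.0549]
eef_rot: [1.0, 0.023, -0.0, -0.0]
ft_force: [-0.4, -0.2, 0.2]
width: 0.0422
time: 8.52
ee_pos: [0.5076, -0.2784, 0.0559]
eef_rot: [1.0, 0.023, 0.0, 0.0]
ft_force: [-0.9, -0.4, 1.2]
width: 0.0256
```

It is gripped now (25.6 mm). Lift and carry it to above the gap.

```bash
python3 -m creep '[{"x":0,"y":0,"z":0.03,"spin":0},{"x":0,"y":0,"z":0.08,"spin":0},{"x":0,"y":0.06,"z":0.1,"spin":0},{"x":-0.01,"y":0.12,"z":0.1,"spin":-1},{"x":-0.02,"y":0.18,"z":0.1,"spin":-3},{"x":-0.023,"y":0.24,"z":0.1,"spin":-5},{"x":-0.023,"y":0.3,"z":0.1,"spin":-5},{"x":-0.023,"y":0.36,"z":0.1,"spin":-5},{"x":-0.023,"y":0.42,"z":0.1,"spin":-5},{"x":-0.023,"y":0.445,"z":0.1,"spin":-5},{"x":-0.023,"y":0.445,"z":0.1,"spin":-5},{"x":-0.023,"y":0.445,"z":0.1,"spin":-5}]' ; python3 w.py w5.png .062 .080 .155 .172 .185 .2
python3 tip.py
```

```text
time: 10.02
ee_pos: [0.4845, 0.1655, 0.1554]
eef_rot: [1.0, -0.021, -0.0, 0.0]
ft_force: [0.5, -0.9, -1.8]
width: 0.0258
tcp [0.4846 0.1652 0.1555] jawang -2.5 t 10.075
px [320. 160.] 2019 z0.071 c 485.4 193.6 wh 25.5 60.0 an 87.2
px [228. 215.] 2866 z0.071 c 398.1 145.5 wh 40.4 60.4 an 87.3
px [410. 218.] 2598 z0.071 c 567.7 135.4 wh 36.8 60.6 an 87.4
px [320. 224.] 960 z0.165 c 484.7 174.5 wh 6.7 42.8 an 87.4
px [320. 250.] 1613 z0.194 c 484.6 171.8 wh 12.7 46.0 an 87.9
[0.48462762 0.16515112 0.1554509 ] 0.025
side 187 [0.1696 0.172  0.1723 0.1762]
 x [0.462 0.466 0.504] y [0.161 0.175 0.178]
wrist 1744 [0.1691 0.1714 0.1731 0.178 ]
 x [0.464 0.498 0.506] y [0.171 0.176 0.178]
```

View pics/w5.png

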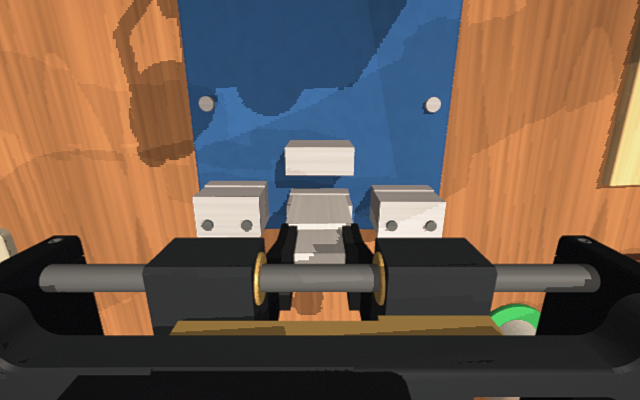

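The spacer is held square between the jaws (body front at (320,205)), with the cheek at (320,160). I'll get the held body's front-face plane numerically.

```bash
cat > face.py <<'E'
from h import *
# +y face of the held block, and cheek top edges, from wrist cam; gap direction -2.5deg
c=snap('wrist');W=world(c);s=r.read_state();p=s['ee_pos'];print('cam',(-np.array(c['R']).T@c['t']).round(3),'ee',p.round(4),s['time'])
a=np.radians(-2.5);u=np.array([np.cos(a),np.sin(a),0]);n=np.array([-np.sin(a),np.cos(a),0])
m=(c['z_map']>0)&(abs((W-p)@u)<.019)&((W-p)@n>0)&((W-p)@n<.03)
base=p[2]-.0505
k=W[m&(W[...,2]>base+.01)&(W[...,2]<base+.056)]
d=(k-[.4843,.167,0])@n*1000
print('face n-offset from gap centre mm',np.percentile(d,[5,25,50,75,95]).round(1),len(k))
A=np.c_[(k-p)@u,k[:,2]-base,np.ones(len(k))];co=np.linalg.lstsq(A,d,rcond=None)[0];print('yaw deg',np.degrees(co[0]/1000).round(2),'tilt deg',np.degrees(co[1]/1000).round(2))
k=W[m&(abs(W[...,2]-base-.06)<.002)]
print('shoulder z-base',(np.median(k[:,2])-base).round(4),'n range',np.percentile((k-[.4843,.167,0])@n*1000,[2,98]).round(1))
q=W[(c['z_map']>0)&(W[...,2]>base+.05)&(W[...,2]<base+.062)&(abs((W-p)@u)<.03)&(abs((W-p)@n)<.03)&(c['pixels'].min(-1)>110)]
print('body u range from gap centre',np.percentile((q-[.4843,.167,0])@u*1000,[1,99]).round(1))
E
python3 face.py
```

```text
cam [0.488 0.245 0.332] ee [0.4847 0.1655 0.1557] 10.225
face n-offset from gap centre mm [7.6 7.9 8.  8.1 8.4] 1329
yaw deg 0.29 tilt deg -0.04
shoulder z-base 0.0602 n range [4.2 8.4]
body u range from gap centre [-19.2  19.3]
```

Its centre is 1.5 mm short of the gap centre and it is square to 0.3°. Correct that and lower gently.

```bash
python3 -m creep '[{"x":0,"y":0.0015,"z":-0.01,"spin":0},{"x":0,"y":0.0015,"z":-0.02,"spin":0},{"x":0,"y":0.0015,"z":-0.028,"spin":0},{"x":0,"y":0.0015,"z":-0.034,"spin":0},{"x":0,"y":0.0015,"z":-0.042,"spin":0},{"x":0,"y":0.0015,"z":-0.05,"spin":0},{"x":0,"y":0.0015,"z":-0.058,"spin":0}]'; python3 -m creep '[{"x":0,"y":0,"z":-0.005,"spin":0},{"x":0,"y":0,"z":-0.01,"spin":0},{"x":0,"y":0,"z":-0.014,"spin":0},{"x":0,"y":0,"z":-0.017,"spin":0},{"x":0,"y":0,"z":-0.02,"spin":0},{"x":0,"y":0,"z":-0.02,"spin":0}]'; python3 face.py
```

```text
time: 11.1
ee_pos: [0.4845, 0.1682, 0.0971]
eef_rot: [1.0, -0.021, 0.0, -0.0]
ft_force: [-0.1, -0.3, -0.8]
width: 0.0255
time: 11.85
ee_pos: [0.4844, 0.1681, 0.0775]
eef_rot: [1.0, -0.021, -0.0, 0.0]
ft_force: [-0.3, 0.1, -1.7]
width: 0.0255
cam [0.488 0.248 0.254] ee [0.4845 0.1682 0.0777] 11.9
face n-offset from gap centre mm [10.6 11.  18.8 25.1 29.9] 2272
yaw deg 0.43 tilt deg -28.64
shoulder z-base 0.0602 n range [ 7.  11.2]
body u range from gap centre [-19.6  18.8]
```

The thin spacer passes the ledges with no force: its underside is at about 27 mm, below the 35 mm seat. It is too thin, so back to its place in the tray.

```bash
python3 -m creep '[{"x":0,"y":0,"z":0.02,"spin":0},{"x":0,"y":0,"z":0.06,"spin":0},{"x":0.003,"y":-0.03,"z":0.08,"spin":0},{"x":0.01,"y":-0.09,"z":0.08,"spin":1},{"x":0.015,"y":-0.15,"z":0.08,"spin":3},{"x":0.02,"y":-0.21,"z":0.08,"spin":5},{"x":0.023,"y":-0.27,"z":0.08,"spin":5},{"x":0.023,"y":-0.33,"z":0.08,"spin":5},{"x":0.023,"y":-0.39,"z":0.08,"spin":5},{"x":0.023,"y":-0.44,"z":0.08,"spin":5},{"x":0.023,"y":-0.446,"z":0.06,"spin":5},{"x":0.023,"y":-0.446,"z":0.03,"spin":5}]'; python3 -m creep '[{"x":0,"y":0,"z":-0.025,"spin":0},{"x":0,"y":0,"z":-0.04,"spin":0},{"x":0,"y":0,"z":-0.048,"spin":0},{"x":0,"y":0,"z":-0.05,"spin":0},{"x":0,"y":0,"z":-0.0515,"spin":0},{"x":0,"y":0,"z":-0.0515,"spin":0}]'
```

```text
time: 13.4
ee_pos: [0.5079, -0.2784, 0.1074]
eef_rot: [1.0, 0.022, 0.001, 0.0]
ft_force: [0.5, 0.3, -1.7]
width: 0.0257
time: 14.15
ee_pos: [0.5078, -0.278, 0.0567]
eef_rot: [1.0, 0.023, 0.0, 0.0]
ft_force: [0.3, 0.2, -2.1]
width: 0.0255
```

```bash
python3 -m creep '[{"x":0,"y":0,"z":-0.001,"spin":0},{"x":0,"y":0,"z":-0.001,"spin":0},{"x":0,"y":0,"z":-0.001,"spin":0},{"x":0,"y":0,"z":-0.001,"spin":0}]' 0.042; python3 -m creep '[{"x":0,"y":0,"z":0.03,"spin":0},{"x":0,"y":0,"z":0.07,"spin":0},{"x":-0.015,"y":0.05,"z":0.08,"spin":2},{"x":-0.034,"y":0.1,"z":0.08,"spin":4},{"x":-0.034,"y":0.14,"z":0.08,"spin":4},{"x":-0.034,"y":0.149,"z":0.08,"spin":4},{"x":-0.034,"y":0.149,"z":0.08,"spin":4}]'; python3 w.py w6.png .085 .105; python3 tip.py
```

```text
time: 14.65
ee_pos: [0.5075, -0.2779, 0.0553]
eef_rot: [1.0, 0.023, 0.0, 0.0]
ft_force: [-0.6, -1.2, 1.1]
width: 0.0413
time: 15.52
ee_pos: [0.4736, -0.129, 0.1353]
eef_rot: [0.998, 0.058, 0.0, 0.0]
ft_force: [-0.2, -0.9, 0.7]
width: 0.0421
tcp [ 0.4736 -0.1298  0.1352] jawang 6.57 t 15.575
px [320. 206.] 623 z0.095 c 473.6 -127.8 wh 25.6 11.8 an 6.7
px [304. 296.] 299 z0.096 c 469.6 -206.4 wh 25.1 10.3 an 6.6
[ 0.47356282 -0.12984853  0.13521776] 0.025
side 124 [0.1497 0.1508 0.1512 0.1556]
 x [0.443 0.493 0.498] y [-0.143 -0.121 -0.114]
wrist 2199 [0.1487 0.1505 0.1519 0.1559]
 x [0.443 0.453 0.501] y [-0.139 -0.122 -0.115]
```

```bash
python3 -m creep '[{"x":0,"y":0.001,"z":-0.035,"spin":0},{"x":0,"y":0.001,"z":-0.065,"spin":0},{"x":0,"y":0.001,"z":-0.078,"spin":0},{"x":0,"y":0.001,"z":-0.0795,"spin":0},{"x":0,"y":0.001,"z":-0.0795,"spin":0}]';python3 -m creep '[{"x":0,"y":0,"z":0,"spin":0},{"x":0,"y":0,"z":0,"spin":0},{"x":0,"y":0,"z":0,"spin":0},{"x":0,"y":0,"z":0,"spin":0}]' 0.01 30; python3 -m creep '[{"x":0,"y":0,"z":0.03,"spin":0},{"x":0,"y":0,"z":0.08,"spin":0},{"x":0.003,"y":0.05,"z":0.1,"spin":-3},{"x":0.006,"y":0.11,"z":0.1,"spin":-6},{"x":0.011,"y":0.17,"z":0.1,"spin":-9},{"x":0.011,"y":0.23,"z":0.1,"spin":-9},{"x":0.011,"y":0.28,"z":0.1,"spin":-9},{"x":0.011,"y":0.295,"z":0.1,"spin":-9},{"x":0.011,"y":0.295,"z":0.1,"spin":-9},{"x":0.011,"y":0.295,"z":0.1,"spin":-9}]'; python3 face.py
```

```text
time: 16.3
ee_pos: [0.4741, -0.1282, 0.0565]
eef_rot: [0.998, 0.057, 0.001, 0.0]
ft_force: [-0.5, 0.0, -0.2]
width: 0.042
time: 16.8
ee_pos: [0.4738, -0.128, 0.0561]
eef_rot: [0.998, 0.058, 0.0, 0.0]
ft_force: [-1.5, -0.4, 5.4]
width: 0.0257
time: 18.05
ee_pos: [0.4847, 0.1653, 0.1554]
eef_rot: [1.0, -0.022, -0.0, 0.0]
ft_force: [0.3, -0.6, -1.2]
width: 0.0256
cam [0.488 0.245 0.332] ee [0.4848 0.1652 0.1554] 18.1
face n-offset from gap centre mm [8.8 9.1 9.2 9.4 9.6] 1302
yaw deg 0.22 tilt deg -0.0
shoulder z-base 0.0599 n range [3.3 9.5]
body u range from gap centre [-19.   19.5]
```

```bash
python3 -m creep '[{"x":0,"y":0.001,"z":-0.01,"spin":0},{"x":0,"y":0.001,"z":-0.02,"spin":0},{"x":0,"y":0.001,"z":-0.025,"spin":0},{"x":0,"y":0.001,"z":-0.025,"spin":0}]'; python3 face.py
```

```text
time: 18.6
ee_pos: [0.4842, 0.168, 0.1301]
eef_rot: [1.0, -0.021, -0.0, 0.0]
ft_force: [0.3, -0.1, -1.2]
width: 0.0259
cam [0.488 0.248 0.307] ee [0.4844 0.1682 0.1305] 18.65
face n-offset from gap centre mm [11.6 11.8 12.  12.2 12.4] 1322
yaw deg 0.38 tilt deg -0.03
shoulder z-base 0.0596 n range [ 6.1 12.4]
body u range from gap centre [-19.8  18.7]
```

```bash
python3 -m creep '[{"x":0,"y":-0.0005,"z":-0.01,"spin":0},{"x":0,"y":-0.0005,"z":-0.02,"spin":0},{"x":0,"y":-0.0005,"z":-0.03,"spin":0},{"x":0,"y":-0.0005,"z":-0.037,"spin":0},{"x":0,"y":-0.0005,"z":-0.04,"spin":0}]'; python3 -m creep '[{"x":0,"y":0,"z":-0.003,"spin":0},{"x":0,"y":0,"z":-0.006,"spin":0},{"x":0,"y":0,"z":-0.006,"spin":0}]';  python3 -m creep '[{"x":0,"y":0,"z":-0.002,"spin":0},{"x":0,"y":0,"z":-0.004,"spin":0},{"x":0,"y":0,"z":-0.006,"spin":0},{"x":0,"y":0,"z":-0.006,"spin":0}]'; python3 face.py
```

```text
time: 19.27
ee_pos: [0.4842, 0.1676, 0.0901]
eef_rot: [1.0, -0.021, -0.0, 0.0]
ft_force: [-0.0, 0.4, -1.2]
width: 0.0256
time: 19.65
ee_pos: [0.4844, 0.1676, 0.0846]
eef_rot: [1.0, -0.021, -0.0, 0.0]
ft_force: [-0.1, -0.7, -1.5]
width: 0.0257
time: 20.15
ee_pos: [0.4844, 0.1676, 0.0785]
eef_rot: [1.0, -0.021, -0.0, 0.0]
ft_force: [-0.4, 0.1, -2.2]
width: 0.0257
cam [0.488 0.248 0.255] ee [0.4844 0.1677 0.0786] 20.2
face n-offset from gap centre mm [11.3 11.7 18.7 24.8 29.6] 2162
yaw deg 0.1 tilt deg -29.43
shoulder z-base 0.0599 n range [ 5.8 11.9]
body u range from gap centre [-19.6  18.8]
```

The mid spacer also passes the ledges freely (underside about 28 mm, no force), so it is too thin. Back to the tray.

```bash
python3 -m creep '[{"x":0,"y":0,"z":0.02,"spin":0},{"x":0,"y":0,"z":0.06,"spin":0},{"x":-0.002,"y":-0.03,"z":0.08,"spin":1},{"x":-0.004,"y":-0.09,"z":0.08,"spin":3},{"x":-0.008,"y":-0.15,"z":0.08,"spin":6},{"x":-0.011,"y":-0.21,"z":0.08,"spin":9},{"x":-0.011,"y":-0.27,"z":0.07,"spin":9},{"x":-0.011,"y":-0.2955,"z":0.05,"spin":9},{"x":-0.011,"y":-0.2955,"z":0.02,"spin":9},{"x":-0.011,"y":-0.2955,"z":-0.01,"spin":9},{"x":-0.011,"y":-0.2955,"z":-0.02,"spin":9},{"x":-0.011,"y":-0.2955,"z":-0.022,"spin":9}]'; python3 -m creep '[{"x":0,"y":0,"z":0,"spin":0},{"x":0,"y":0,"z":-0.001,"spin":0}]'
```

```text
time: 21.7
ee_pos: [0.4739, -0.1277, 0.0575]
eef_rot: [0.998, 0.058, 0.0, -0.0]
ft_force: [-0.1, -0.6, -0.2]
width: 0.0263
time: 21.95
ee_pos: [0.4742, -0.128, 0.0567]
eef_rot: [0.998, 0.058, 0.001, 0.0]
ft_force: [1.0, -0.4, -1.9]
width: 0.0253
```

```bash
python3 -m creep '[{"x":0,"y":0,"z":-0.001,"spin":0},{"x":0,"y":0,"z":-0.001,"spin":0},{"x":0,"y":0,"z":-0.001,"spin":0},{"x":0,"y":0,"z":-0.001,"spin":0}]' 0.042; python3 -m creep '[{"x":0,"y":0,"z":0.03,"spin":0},{"x":0,"y":0,"z":0.07,"spin":0},{"x":-0.004,"y":-0.04,"z":0.08,"spin":-2.5},{"x":-0.004,"y":-0.077,"z":0.08,"spin":-2.5},{"x":-0.004,"y":-0.077,"z":0.08,"spin":-2.5},{"x":-0.004,"y":-0.077,"z":0.08,"spin":-2.5}]'; python3 w.py w7.png .085 .105 .056 .07
```

```text
time: 22.45
ee_pos: [0.4735, -0.1278, 0.0547]
eef_rot: [0.998, 0.058, 0.0, -0.0]
ft_force: [0.2, 0.1, 0.8]
width: 0.0411
time: 23.2
ee_pos: [0.4695, -0.204, 0.1345]
eef_rot: [0.999, 0.036, -0.0, -0.0]
ft_force: [0.1, 0.4, 0.1]
width: 0.0418
tcp [ 0.4696 -0.2037  0.1346] jawang 4.18 t 23.25
px [334. 107.] 684 z0.096 c 474.1 -128.5 wh 26.0 12.0 an 7.0
px [320. 210.] 638 z0.095 c 469.5 -205.7 wh 25.7 12.9 an 3.7
px [511. 211.] 589 z0.090 c 618.9 -197.3 wh 27.0 12.4 an 2.4
px [353. 297.] 243 z0.096 c 503.3 -278.4 wh 18.5 11.2 an 6.1
px [331. 105.] 894 z0.066 c 474.1 -128.4 wh 40.1 23.0 an 6.8
px [618. 159.] 1210 z0.062 c 716.3 -154.7 wh 37.8 27.5 an 88.2
px [320. 193.] 889 z0.066 c 469.5 -205.4 wh 40.0 27.3 an 4.0
px [486. 197.] 650 z0.061 c 619.1 -197.3 wh 41.1 19.6 an 1.7
px [174. 228.] 413 z0.061 c 341.1 -248.6 wh 20.7 26.3 an 37.6
```

```bash
python3 -m creep '[{"x":0,"y":-0.002,"z":-0.035,"spin":0},{"x":0,"y":-0.002,"z":-0.065,"spin":0},{"x":0,"y":-0.002,"z":-0.077,"spin":0},{"x":0,"y":-0.002,"z":-0.0785,"spin":0},{"x":0,"y":-0.002,"z":-0.0785,"spin":0}]';python3 -m creep '[{"x":0,"y":0,"z":0,"spin":0},{"x":0,"y":0,"z":0,"spin":0},{"x":0,"y":0,"z":0,"spin":0},{"x":0,"y":0,"z":0,"spin":0}]' 0.01 30; python3 -m creep '[{"x":0,"y":0,"z":0.03,"spin":0},{"x":0,"y":0,"z":0.08,"spin":0},{"x":0.003,"y":0.05,"z":0.1,"spin":-2},{"x":0.006,"y":0.11,"z":0.1,"spin":-4},{"x":0.011,"y":0.17,"z":0.1,"spin":-6.5},{"x":0.015,"y":0.23,"z":0.1,"spin":-6.5},{"x":0.015,"y":0.29,"z":0.1,"spin":-6.5},{"x":0.015,"y":0.34,"z":0.1,"spin":-6.5},{"x":0.015,"y":0.373,"z":0.1,"spin":-6.5},{"x":0.015,"y":0.373,"z":0.085,"spin":-6.5},{"x":0.015,"y":0.373,"z":0.08,"spin":-6.5},{"x":0.015,"y":0.373,"z":0.08,"spin":-6.5}]'; python3 -m creep '[{"x":0,"y":0,"z":0,"spin":0},{"x":0,"y":0,"z":0,"spin":0},{"x":0,"y":0,"z":0,"spin":0}]'; python3 face.py
```

```text
time: 23.88
ee_pos: [0.4702, -0.2068, 0.0572]
eef_rot: [0.999, 0.036, 0.001, 0.0]
ft_force: [-0.8, -0.1, -0.1]
width: 0.0421
time: 24.38
ee_pos: [0.4698, -0.207, 0.0566]
eef_rot: [0.999, 0.036, 0.0, 0.0]
ft_force: [0.2, -0.9, 4.4]
width: 0.0256
time: 25.88
ee_pos: [0.4843, 0.1647, 0.1355]
eef_rot: [1.0, -0.022, -0.001, 0.0]
ft_force: [0.9, 0.7, -1.7]
width: 0.0257
time: 26.25
ee_pos: [0.4846, 0.166, 0.1364]
eef_rot: [1.0, -0.021, 0.0, -0.0]
ft_force: [0.2, -0.4, -1.2]
width: 0.0255
cam [0.488 0.246 0.313] ee [0.4846 0.1661 0.1364] 26.3
face n-offset from gap centre mm [13.3 13.5 13.7 13.8 14. ] 1255
yaw deg 0.01 tilt deg -0.01
shoulder z-base 0.0596 n range [ 5.8 13.9]
body u range from gap centre [-19.4  19.6]
```

The thick spacer is centred to +0.2 mm and square. Lowering slowly and watching the force.

```bash
python3 -m creep '[{"x":0,"y":0,"z":-0.008,"spin":0},{"x":0,"y":0,"z":-0.014,"spin":0},{"x":0,"y":0,"z":-0.018,"spin":0},{"x":0,"y":0,"z":-0.018,"spin":0}]'; python3 -m creep '[{"x":0,"y":0,"z":-0.002,"spin":0},{"x":0,"y":0,"z":-0.004,"spin":0},{"x":0,"y":0,"z":-0.005,"spin":0},{"x":0,"y":0,"z":-0.005,"spin":0}]'
```

```text
time: 26.8
ee_pos: [0.4842, 0.1661, 0.1178]
eef_rot: [1.0, -0.021, -0.0, 0.0]
ft_force: [0.3, 0.3, -1.4]
width: 0.0258
time: 27.3
ee_pos: [0.4845, 0.1662, 0.1132]
eef_rot: [1.0, -0.021, 0.0, -0.0]
ft_force: [-0.2, -0.4, -1.0]
width: 0.0256
```

```bash
python3 -m creep '[{"x":0,"y":0,"z":-0.004,"spin":0},{"x":0,"y":0,"z":-0.008,"spin":0},{"x":0,"y":0,"z":-0.012,"spin":0},{"x":0,"y":0,"z":-0.012,"spin":0}]'; python3 -m creep '[{"x":0,"y":0,"z":-0.004,"spin":0},{"x":0,"y":0,"z":-0.008,"spin":0},{"x":0,"y":0,"z":-0.011,"spin":0},{"x":0,"y":0,"z":-0.012,"spin":0},{"x":0,"y":0,"z":-0.012,"spin":0}]'
```

```text
time: 27.8
ee_pos: [0.4842, 0.1661, 0.1008]
eef_rot: [1.0, -0.021, -0.0, 0.0]
ft_force: [0.3, 1.2, -0.6]
width: 0.0258
time: 28.42
ee_pos: [0.4845, 0.1662, 0.0892]
eef_rot: [1.0, -0.021, 0.0, -0.0]
ft_force: [0.1, -0.5, -1.4]
width: 0.0261
```

```bash
python3 -m creep '[{"x":0,"y":0,"z":-0.001,"spin":0},{"x":0,"y":0,"z":-0.002,"spin":0},{"x":0,"y":0,"z":-0.003,"spin":0},{"x":0,"y":0,"z":-0.003,"spin":0}]'; python3 -m creep '[{"x":0,"y":0,"z":-0.0005,"spin":0},{"x":0,"y":0,"z":-0.001,"spin":0},{"x":0,"y":0,"z":-0.001,"spin":0}]'; python3 face.py
```

```text
time: 28.92
ee_pos: [0.4847, 0.1662, 0.0866]
eef_rot: [1.0, -0.021, 0.0, 0.0]
ft_force: [-2.3, -1.1, 4.3]
width: 0.0258
time: 29.3
ee_pos: [0.4849, 0.1663, 0.0864]
eef_rot: [1.0, -0.021, 0.0, 0.0]
ft_force: [-4.5, -2.9, 14.4]
width: 0.0257
cam [0.488 0.246 0.263] ee [0.4849 0.1663 0.0864] 29.35
face n-offset from gap centre mm [13.6 13.9 17.6 23.4 28. ] 1962
yaw deg 0.03 tilt deg -27.01
shoulder z-base 0.0596 n range [ 6.1 14.1]
body u range from gap centre [-19.1  19.7]
```

It has seated: 14 N upward, shoulder at about 95.5 mm, so the underside is at about 35 mm. Ease off, release, rise straight up and check.

```bash
python3 -m creep '[{"x":0,"y":0,"z":0.001,"spin":0},{"x":0,"y":0,"z":0.001,"spin":0}]'; python3 -m creep '[{"x":0,"y":0,"z":0,"spin":0},{"x":0,"y":0,"z":0,"spin":0},{"x":0,"y":0,"z":0,"spin":0},{"x":0,"y":0,"z":0,"spin":0},{"x":0,"y":0,"z":0,"spin":0}]' 0.046;  python3 -m creep '[{"x":0,"y":0,"z":0.02,"spin":0},{"x":0,"y":0,"z":0.06,"spin":0},{"x":0,"y":-0.02,"z":0.1,"spin":0},{"x":0,"y":-0.07,"z":0.12,"spin":0},{"x":0,"y":-0.11,"z":0.12,"spin":0},{"x":0,"y":-0.11,"z":0.12,"spin":0},{"x":0,"y":-0.11,"z":0.12,"spin":0}]'; python3 w.py w8.png .062 .080 .088 .1 .115 .132
python3 - <<'E'
from h import *
s=snap('scene','s9.png')['pixels'][100:280,190:450]
d=snap('side')['pixels'][130:340,220:430]
cv2.imwrite('pics/end.png',np.hstack([cv2.resize(s,(450,400)),cv2.resize(d,(350,400))]))
E
```

```text
time: 29.6
ee_pos: [0.4847, 0.1662, 0.0865]
eef_rot: [1.0, -0.021, 0.0, 0.0]
ft_force: [-2.0, -1.5, 5.2]
width: 0.0256
time: 30.22
ee_pos: [0.4845, 0.1662, 0.0862]
eef_rot: [1.0, -0.021, 0.0, -0.0]
ft_force: [-0.6, 0.5, 0.2]
width: 0.0458
time: 31.1
ee_pos: [0.4845, 0.0571, 0.2071]
eef_rot: [1.0, -0.021, 0.001, -0.0]
ft_force: [0.5, -0.8, -1.2]
width: 0.0463
tcp [0.4844 0.0575 0.2068] jawang -2.29 t 31.15
px [314.  34.] 1736 z0.071 c 485.3 193.6 wh 25.3 59.9 an 87.3
px [229.  94.] 2685 z0.071 c 398.3 145.2 wh 39.5 60.1 an 87.5
px [400.  97.] 2373 z0.071 c 567.8 135.3 wh 35.9 60.4 an 87.6
px [314.  98.] 2076 z0.071 c 482.9 137.8 wh 31.8 60.0 an 87.7
px [530. 252.] 235 z0.071 c 725.7 -40.5 wh 31.6 8.1 an 1.5
px [318. 316.] 302 z0.066 c 473.2 -122.5 wh 40.5 13.8 an 4.4
px [314.  65.] 931 z0.096 c 484.5 167.0 wh 27.2 39.9 an 87.5
px [544. 261.] 71 z0.090 c 723.6 -40.6 wh 19.3 3.7 an 7.5
px [314.  60.] 562 z0.126 c 484.6 166.6 wh 11.7 25.4 an 87.8
```

View pics/end.png

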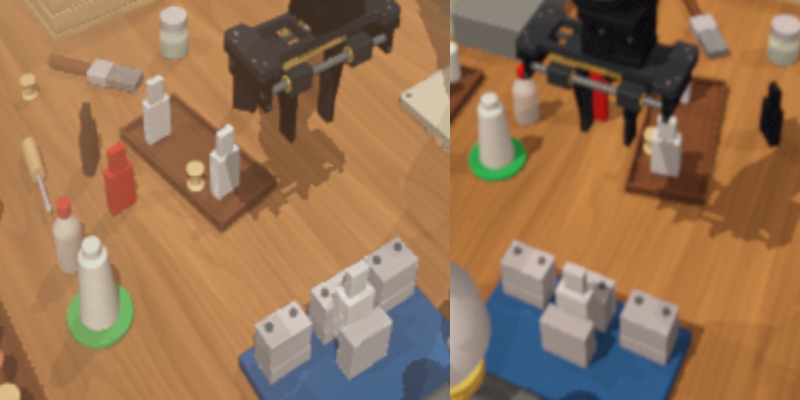

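The picture shows the thick spacer standing in the gap between cheek and stop (about (350,300) in the left half). The thin and mid spacers stand in the tray at (155,110) and (225,165). The thread cone and oil bottle are upright and the robot is clear of everything, so I'm handing in.

```bash
python3 -c "
from bench import r
print(r.close_job(), r.read_state()['time'])"
```

```text
the job is handed in; nothing more can be done
the job is handed in; nothing more can be done
```

The 27 mm spacer fits, and I left it standing in the gap. I tried all three:

- **Thin (19 mm):** it went past the ledges with no contact force, underside at about 27 mm. It is back standing in the tray.
- **Mid (23 mm):** it did the same, underside at about 28 mm, and is also back in the tray.
- **Thick (27 mm):** it slid in without force and landed on both ledges, with at most 14 N when it seated.

**Last checks:** the thick spacer's shoulder is at about 95 mm, which puts its underside at 35 mm. It is at (484.5, 167.0) mm, within 0.5 mm of midway, turned -2.5° like the gap, and upright. The thread cone and oil bottle are standing, the robot is clear of everything, and the run took about 31 s of the 72 s allowed.

**What disagreed:** the cameras put the fingertips about 40 mm higher than the reported tool position and `r.nose_length` imply. Because of that, two early grasps closed above the thin spacer's tab without touching it, the first also lifted too soon. I then set grasp heights from the cameras.

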